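# Put up the seed-ring perch

## Task

Put up the birds' perch. Lay the loose wooden stick in the sloping trough of the drying rest and let go of it, then take a fresh hold of it there and stand it upright in the planter's socket, fully home. Then slide every seed ring there is over the top of the stick, so that they lie flat, stacked on the planter, and leave the mug, funnel and scoop where they are.

Things in the scene. Friction and masses are not known exactly. Their poses are not given: they have to be found in the camera images.
- stick_mid (a point): Centre point of the loose perch stick: straight square hardwood bar, 240 mm long, 12 x 12 mm, about 45 g, the same at both ends (the last 6 mm stepped down to 8 x 8 mm); either end may go up. Its length lies along this frame's x; at the start it lies flat on the ledge (centre 6 mm above it).
- trough: Sloping wooden trough of the fixed drying rest. Frame: x runs up the slope (45 degrees above level), y across, z out of the trough, square to its floor. Origin on the floor at the low end, where a foot stop (board across the end) has its face at x = 0. Floor flat, 15 mm wide, 135 mm long (x 0 to 135 mm); side walls flare to a mouth 45 mm wide, 23 mm above the floor.
- trough_seat (a point): Where the stick's centre lies when it is in the trough with its foot on the stop: 120 mm up the slope from the stop, 6 mm out from the floor. The trough's high end is open with free air below, so the stick then sticks out 105 mm past it and can be gripped there. The stick may not slide down to the stop by itself.
- planter: Fixed square terracotta planter filled level with mortar, 138 x 138 mm over its rim, 120 mm high, origin under its centre, z up. In the middle of its top is a vertical square socket, 20 x 20 mm (sides along this frame's x and y), 110 mm deep, with a 5 mm bevelled mouth; the stick fits at any yaw.
- socket_mouth (a point): Centre of the socket's mouth, level with the planter's flat top (120 mm above the ledge). With the stick fully home its centre is 10 mm above this point, its top 130 mm above.
- mug_mid (a point): Bystander: blue ceramic mug, 80 mm wide, 95 mm high (point at half height on its axis).
- funnel_mid (a point): Bystander: aluminium funnel standing mouth down, 110 mm wide, 105 mm high (point on its axis, 40 mm up).
- scoop_mid (a point): Bystander: stainless steel scoop lying on the ledge, about 205 mm long and 75 mm wide (point 20 mm up, at the back wall of its pan).
- ring1_c (a point): Centre of a loose pressed-seed ring (hard brown cake like a thick washer): outside 52 mm, hole 24 mm, 18 mm thick, 35 g, its axis along z. It starts lying flat on the dark serving board, whose top is 8 mm above the ledge. Not every ring is there each time: three to five are.
- ring2_c (a point): Another seed ring, the same as ring1; may be absent.
- ring3_c (a point): Another seed ring, the same as ring1; may be absent.
- ring4_c (a point): Another seed ring, the same as ring1; may be absent.
- ring5_c (a point): Another seed ring, the same as ring1; may be absent.
Mind the look-alikes: they are no part of the job. What is shaped like the part that bears ring4_c but pink or turquoise is not meant.

How it is judged (in metres and radians):
On the way, in this order (a step that is already met when the one before it is completed fails the run):
1. the stick lies in the trough of the drying rest, let go (distance between stick_mid and trough_seat below 0.03 m and angle between the x axis of stick_mid and the x axis of trough, either way round below 0.15 rad and contact force between the fingers and stick below 0.05 N), for 0.2 s.
2. the stick stands upright in the planter's socket, fully home, let go (horizontal distance between stick_mid and socket_mouth below 0.012 m and angle between the x axis of stick_mid and the z axis of planter, either way round below 0.12 rad and z of stick_mid in the frame of planter between 0.12 and 0.137 m and contact force between the fingers and stick below 0.05 N), for 0.2 s.
At the end, for the whole second after the job is handed in: The stick stands in the planter's socket, fully home (within 7 mm of the bottom) and upright within 0.12 rad; every ring present is round the stick (axis within 18 mm of the socket's), flat within 0.2 rad, down on the planter's stack; all at rest (horizontal distance between stick_mid and socket_mouth below 0.012 m and angle between the x axis of stick_mid and the z axis of planter, either way round below 0.12 rad and z of stick_mid in the frame of planter between 0.12 and 0.137 m and linear speed of each of stick, ring1, ring2, ring3, ring4, ring5 below 0.03 m/s and horizontal distance between each of ring1_c, ring2_c, ring3_c, ring4_c, ring5_c and socket_mouth below 0.018 m and z of ring1_c in the frame of planter between 0.12 and 0.208 m and (angle between ring1_c's own z axis and vertical below 0.2 rad or angle between ring1_c's own z axis and vertical above 2.94 rad) and z of ring2_c in the frame of planter between 0.12 and 0.208 m and (angle between ring2_c's own z axis and vertical below 0.2 rad or angle between ring2_c's own z axis and vertical above 2.94 rad) and z of ring3_c in the frame of planter between 0.12 and 0.208 m and (angle between ring3_c's own z axis and vertical below 0.2 rad or angle between ring3_c's own z axis and vertical above 2.94 rad) and z of ring4_c in the frame of planter between 0.12 and 0.208 m and (angle between ring4_c's own z axis and vertical below 0.2 rad or angle between ring4_c's own z axis and vertical above 2.94 rad) and z of ring5_c in the frame of planter between 0.12 and 0.208 m and (angle between ring5_c's own z axis and vertical below 0.2 rad or angle between ring5_c's own z axis and vertical above 2.94 rad)); the robot touches nothing.
It fails at once if the mug, the funnel or the scoop is shoved more than 30 mm (distance of any of mug_mid, funnel_mid, scoop_mid from where it was at the start of the episode above 0.03 m).
Of ring1, ring2, ring3, ring4, ring5 only 3 to 5 are there at a start; the rules pass over those that are not, and their reading is None.
At some moment in a run one of ring1, ring2, ring3, ring4, ring5 may be knocked a few centimetres aside while the robot is not near it.
Once in a run the grip may slacken for a moment while it holds something.
It also fails if it takes over 210 s, if anything falls off the work surface, if the arm or the gripper's body presses on something with over 40 N, if the wrist force passes 120 N, or if a joint passes its speed limit or range.

## Robot

A 6-joint arm with a two-finger parallel gripper is mounted at the origin on the work surface. World frame = base frame: x ahead of the robot, y to its left, z up, the work surface at z = 0. Lengths are in m, angles in degrees, forces in N, time in s.
With the tool pointing down it reaches from about 0.325 to 0.775 m from the base axis. Payload 5.5 kg.
Tool frame: the origin (TCP) lies at the centre of the arm's flange, where the gripper is bolted on; the fingertips stand 182 mm ahead of it and the grasp point (between the pads) lies 163 mm ahead of it; z points along the fingers, y is the line along which they close (so a half turn about z gives the same grasp; the last joint's range is limited). The gripper opens to 88 mm and grips with 3 to 60 N. Pads are 20 mm wide; open, the fingers measure 115 mm over their backs; the gripper's body (75 mm by 178 mm) begins 61 mm behind the grasp point.
Start: joints at [-70.686, 5.22, 70.514, -0, 104.267, -3.249], TCP at [0.23, -0.554, 0.405] pointing down, gripper open.
Joint ranges: [-164.24, 164.24], [-49.07, 125.15], [9.68, 141.18], [-86.29, 266.29], [3.28, 154.24], [-151.56, 151.56]. Speed limits (degrees/s): [147.25, 147.25, 172.46, 180, 180, 180].

## Interface

Orientations are given as [roll, pitch, yaw] about the fixed x, y, z axes, in that order (R = Rz(yaw) Ry(pitch) Rx(roll)).
In Python, from station import r gives the robot as it stands. The module is installed in compiled form; this text tells all that it offers. Calls block until the motion is done:
- r.reach(position, orientation): joint-space move of the TCP to a pose.
- r.servo_line(position, rotation=None, speed=0.15): straight line of the TCP; rotation=None keeps the orientation; speed is the mean speed in m/s.
- r.move_joints(angles): joint-space move.
- r.let_go() and r.grab(squeeze=None): open the fingers fully, or close them until they stop; squeeze is the grip in N (None keeps the last).
- r.wait(seconds).
- r.inverse_kinematics(position, orientation): joint angles nearest the present ones, or None.
- r.sense(): the state.
- r.snapshot(name): name is "scene" or "top" or "wrist"; returns a dict with "frame" (400x640x3 uint8, red, green, blue), "fx", "fy", "cx", "cy" (pixels), "R" (3x3) and "t" (3): a world point X has camera coordinates R X + t. Camera axes: x right, y down, z forward; pixel columns grow to the right and rows downward; lengths in m; the calibration is good to about 2 mm. The wrist camera is an equidistant fisheye: a pixel r from the principal point sees the ray r / f radians off the axis. A picture is of the moment at which its call begins. There is no depth.
A pose or a line that the arm cannot do raises r.IKError and nothing moves.
- r.hand_in(): hands the job in; it is judged then, once.
The state is a dict: "clock": time; "joints": joint angles; "joint_vel": joint speeds; "joint_torque": joint torques, N m; "tcp_pos": TCP position; "orientation": TCP orientation; "contact_force": force on the tool from outside, world axes, zero at the start; "torque": the same for the moment, N m; "opening": finger opening in m; "gripper_force": force on a finger pad.
Only numpy, scipy, OpenCV 4.12 (cv2) and the standard library are available. Lean on these libraries where they do the work, as an engineer would, in place of code of your own. Each camera call takes 0.05 s, during which the arm holds its last target. There are 200 camera calls.

## Working session

There is one attempt and no reset: what is moved stays moved. The work goes in short steps, each a Python script; the robot and the scene stay as the last script left them, time stands still between calls to the robot, and variables do not carry over. Pictures are saved under pics/ and viewed, at most 14 in all, crops included, and the job is handed in when it is done.

```bash
mkdir -p pics
cat > h.py <<'E'
import numpy as np, cv2, json
from station import r
def snap(n, f):
    s=r.snapshot(n); cv2.imwrite(f'pics/{f}.png', s['frame'][:,:,::-1]); np.save(f'pics/{f}.npy', s, allow_pickle=True); return s
def load(f): return np.load(f'pics/{f}.npy',allow_pickle=True).item()
def ray(s,u,v,fish=False):
    x=(u-s['cx'])/s['fx']; y=(v-s['cy'])/s['fy']
    if fish:
        th=np.hypot(x,y); k=np.sin(th)/max(th,1e-9); d=np.array([x*k,y*k,np.cos(th)])
    else: d=np.array([x,y,1.])
    R=np.array(s['R']); t=np.array(s['t'])
    return -R.T@t, R.T@d
def onz(s,u,v,z,fish=False):
    c,d=ray(s,u,v,fish); return c+d*(z-c[2])/d[2]
def proj(s,X):
    p=np.array(s['R'])@np.array(X)+np.array(s['t']); return s['fx']*p[0]/p[2]+s['cx'], s['fy']*p[1]/p[2]+s['cy']
E
python3 - <<'E'
from h import *
for n in('scene','top'):
    s=snap(n,n+'0'); c,d=ray(s,320,200); print(n,c,d/np.linalg.norm(d),s['fx'])
    f=s['frame'][:,:,::-1]
    cv2.imwrite(f'pics/{n}0b.png',cv2.resize(f,(800,500),interpolation=cv2.INTER_CUBIC))
E
```

```text
scene [ 1.1768688  -0.48363015  0.91603872] [-0.54672758  0.46446459 -0.69667897] 430.49372463204867
top [0.30196077 0.04436867 1.10005948] [ 0.1945625   0.03644839 -0.98021271] 388.21784603267173
```

View pics/scene0b.png

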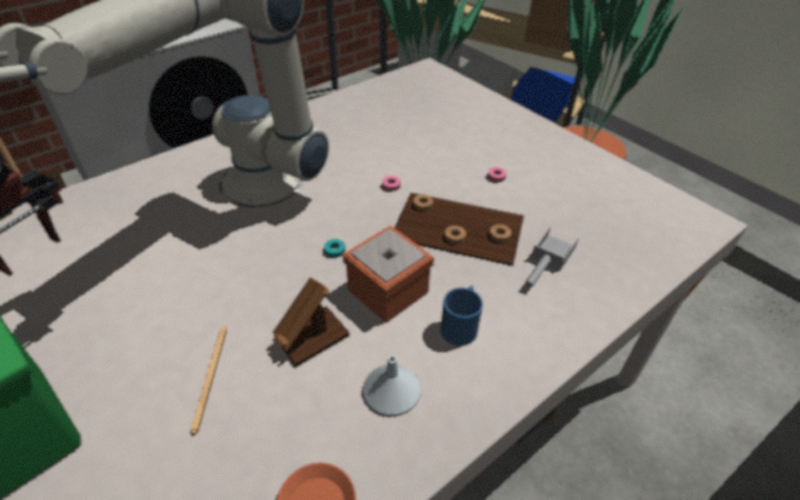

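View pics/top0b.png

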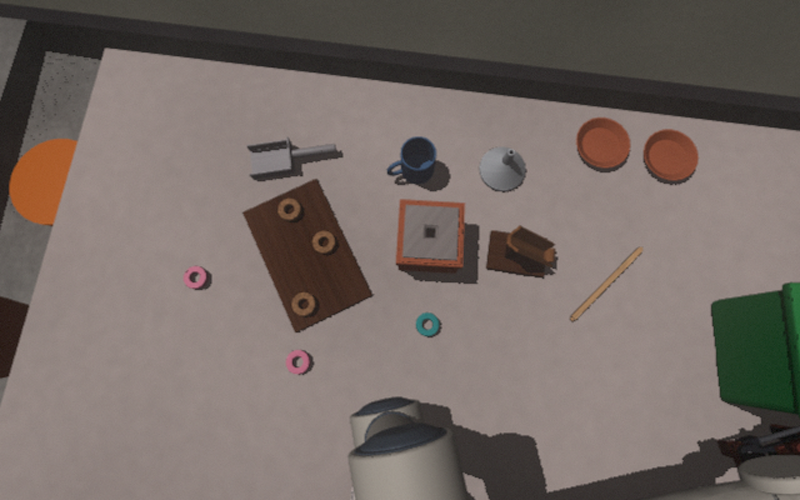

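Top view: the stick runs (573,319)-(641,249). The trough is near (530,245), and the planter socket is at (430,232). Three brown rings lie on the dark board at (289,209), (323,242) and (303,304). The pink rings (196,277) and (298,362) and the turquoise one (428,324) lie off the board and are the wrong colour, so they are look-alikes. I'll confirm in an enlarged crop and look closely at the trough.

Run:
```python
from h import *
a=load('top0')['frame'][:,:,::-1]; b=load('scene0')['frame'][:,:,::-1]
c=[cv2.resize(x,(400,300),interpolation=cv2.INTER_CUBIC) for x in (a[140:290,145:345],a[165:240,375:475],b[215:298,205:316],b[150:225,270:370])]
cv2.imwrite('pics/crop1.png',cv2.convertScaleAbs(np.vstack([np.hstack(c[:2]),np.hstack(c[2:])]),alpha=1.5))
s=load('top0'); k=1/1.25
for n,u,v,z in [('stickA',573,319,.006),('stickB',641,249,.006),('socket',430,232,.12),('pl TL',399,201,.12),('pl TR',465,203,.12),('pl BR',464,267,.12),('pl BL',397,264,.12),('r1',289,209,.026),('r2',323,242,.026),('r3',303,304,.026),('turq',428,324,.018),('mug',418,150,.095),('funneltop',510,154,.105),('scoop',290,155,.02),('pink',298,362,.018)]:
    print(n,onz(s,u*k,v*k,z).round(4))
s=load('scene0')
for n,u,v,z in [('stickA',195,431,.006),('stickB',223,329,.006),('socket',389,254,.12),('r1',423,202,.026),('r2',455,234,.026),('r3',500,233,.026)]:
    print(n,onz(s,u*k,v*k,z).round(4))
```

```text
stickA [ 0.414  -0.3183  0.006 ]
stickB [ 0.5938 -0.4636  0.006 ]
socket [0.5424 0.0241 0.12  ]
pl TL [0.6005 0.0969 0.12  ]
pl TR [ 0.6143 -0.0413  0.12  ]
pl BR [ 0.4785 -0.0536  0.12  ]
pl BL [0.4667 0.083  0.12  ]
r1 [0.5771 0.3503 0.026 ]
r2 [0.5107 0.2598 0.026 ]
r3 [0.3667 0.2804 0.026 ]
turq [0.36   0.0014 0.018 ]
mug [0.73   0.0723 0.095 ]
funneltop [ 0.7426 -0.1282  0.105 ]
scoop [0.7099 0.3736 0.02  ]
pink [0.2421 0.2711 0.018 ]
stickA [ 0.5956 -0.4615  0.006 ]
stickB [ 0.4168 -0.3197  0.006 ]
socket [0.5472 0.0212 0.12  ]
r1 [0.3763 0.2712 0.026 ]
r2 [0.5184 0.2514 0.026 ]
r3 [0.5843 0.3411 0.026 ]
```

View pics/crop1.png

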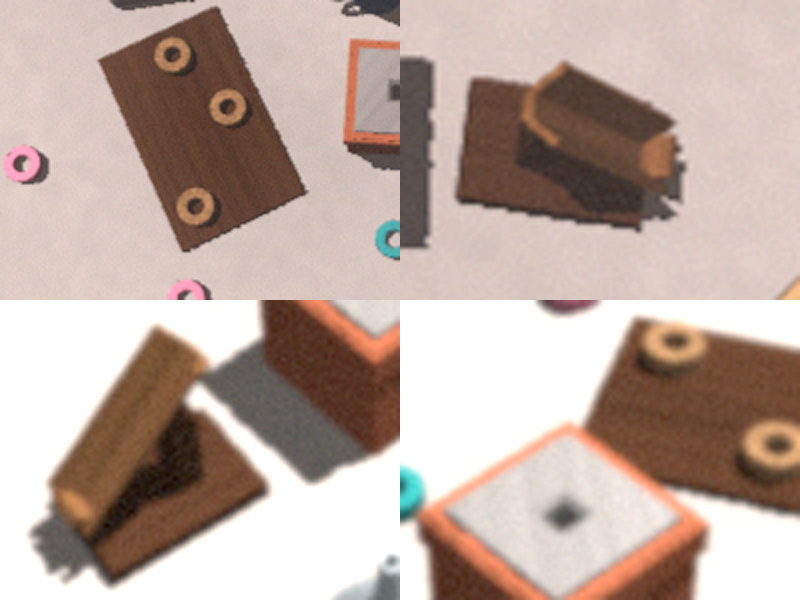

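The crop confirms three brown rings on the board, with hole centres at top (289,209), (323,242) and (303,304), each about 8 mm above the ledge. The trough's low end, with the foot stop, is on the right at (549,256). Its high end opens left, towards the planter. I'll take a closer wrist look at the trough.

Run:
```python
from h import *
print(r.sense()['clock'], r.sense()['orientation'])
r.reach([.40,-.20,.42],[180,0,-90]); s=snap('wrist','w1'); c,d=ray(s,320,200,True); print(r.sense()['clock'],c,d,s['fx'],s['cx'],s['cy'])
cv2.imwrite('pics/w1b.png',cv2.resize(s['frame'][:,:,::-1],(800,500),interpolation=cv2.INTER_CUBIC))
```

```text
0.1 [-1.79898098e+02 -7.12733593e-03  2.25631037e+01]
2.4167 [ 0.39991267 -0.27388489  0.39945332] [ 0.00179346  0.27066941 -0.96267069] 309.70691628693146 320.7540026096397 199.52338960615805
```

View pics/w1b.png

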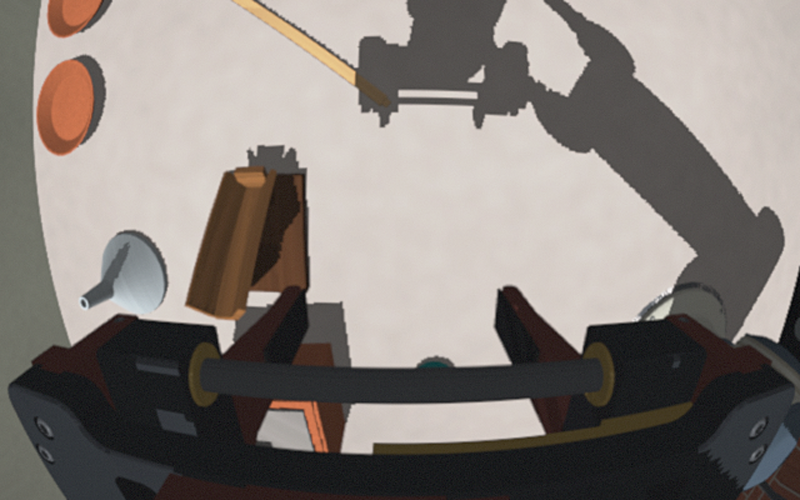

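The wrist picture shows the trough from the foot stop at (250,178) to the open high end at (215,310), and the stick at top (240,0)-(385,100). I'll take one closer view from overhead for the fit.

Run:
```python
from h import *
r.reach([.51,-.09,.44],[180,0,-90]); s=snap('wrist','w2'); c,d=ray(s,320,200,True); print(r.sense()['clock'],c,d)
a=s['frame'][60:280,200:460,::-1]
b=load('w1')['frame'][125:265,130:270,::-1]
cv2.imwrite('pics/w2b.png',np.hstack([cv2.resize(a,(520,440),interpolation=cv2.INTER_CUBIC),cv2.copyMakeBorder(cv2.resize(b,(280,280),interpolation=cv2.INTER_CUBIC),0,160,0,0,0)]))
```

```text
Traceback (most recent call last):
station.IKError: the arm cannot take that pose within its joint ranges
```

Run:
```python
from h import *
print(np.round(r.sense()['joints'],1))
for p in ([.51,-.09,.44],[.51,-.09,.40],[.45,-.09,.40],[.51,-.22,.40]):
  for y in (-90,-60,0,90):
    q=r.inverse_kinematics(p,[180,0,y]); print(p,y,None if q is None else np.round(q))
```

```text
[-31.  -18.1  90.6  -0.  107.5 149.1]
[0.51, -0.09, 0.44] -90 None
[0.51, -0.09, 0.44] -60 [-14.  -7.  79.  -0. 108. 136.]
[0.51, -0.09, 0.44] 0 [-14.  -7.  79.  -0. 108.  76.]
[0.51, -0.09, 0.44] 90 [-14.  -7.  79.   0. 108. -14.]
[0.51, -0.09, 0.4] -90 None
[0.51, -0.09, 0.4] -60 [-14.  -7.  84.  -0. 104. 136.]
[0.51, -0.09, 0.4] 0 [-14.  -7.  84.  -0. 104.  76.]
[0.51, -0.09, 0.4] 90 [-14.  -7.  84.   0. 104. -14.]
[0.45, -0.09, 0.4] -90 None
[0.45, -0.09, 0.4] -60 [-16. -17.  91.  -0. 105. 134.]
[0.45, -0.09, 0.4] 0 [-16. -17.  91.  -0. 105.  74.]
[0.45, -0.09, 0.4] 90 [-16. -17.  91.   0. 105. -16.]
[0.51, -0.22, 0.4] -90 None
[0.51, -0.22, 0.4] -60 [-27.  -2.  78.  -0. 104. 123.]
[0.51, -0.22, 0.4] 0 [-27.  -2.  78.  -0. 104.  63.]
[0.51, -0.22, 0.4] 90 [-27.  -2.  78.   0. 104. -27.]
```

Run:
```python
from h import *
r.reach([.51,-.21,.44],[180,0,90]); s=snap('wrist','w2'); c,d=ray(s,320,200,True); print(r.sense()['clock'],c,d)
f=s['frame'][:,:,::-1]
p=onz; import numpy as np
b=load('w1')['frame'][125:265,130:270,::-1]
cv2.imwrite('pics/w2b.png',np.hstack([cv2.resize(f,(520,325),interpolation=cv2.INTER_CUBIC),cv2.copyMakeBorder(cv2.resize(b,(280,280),interpolation=cv2.INTER_CUBIC),0,45,0,0,0)]))
```

```text
5.05 [ 0.50992527 -0.13690368  0.41949811] [-0.00265415 -0.26916948 -0.96308917]
```

View pics/w2b.png

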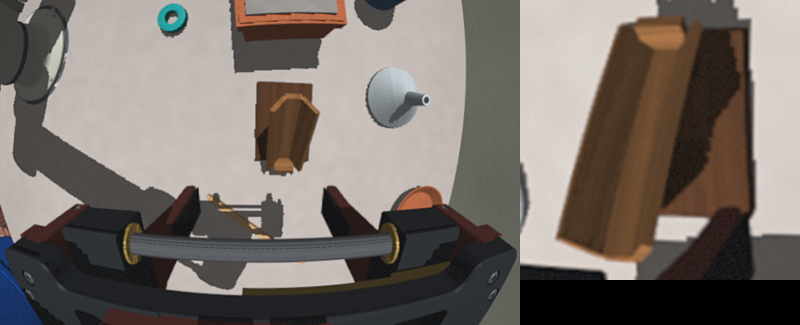

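Run:
```python
from h import *
f=load('w2')['frame'][95:225,300:400,::-1]
cv2.imwrite('pics/w2c.png',cv2.convertScaleAbs(cv2.resize(f,(460,598),interpolation=cv2.INTER_CUBIC),alpha=1.4))
```

```text
(no output)
```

View pics/w2c.png

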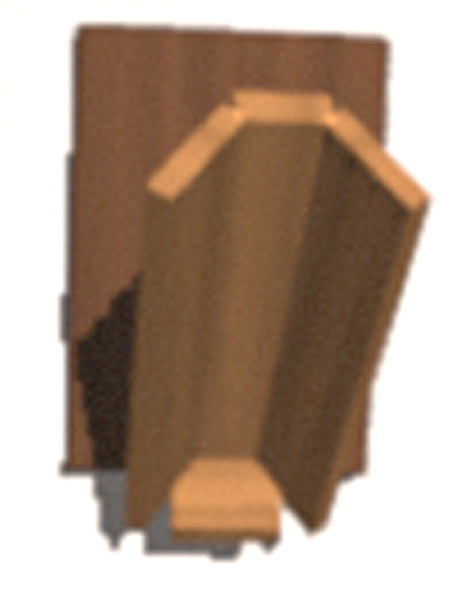

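The crop shows the trough's floor corners at the high end (238,121)/(323,122), the mouth corners at (170,198)/(412,208), and the line between stop and floor at (198,460)-(258,460). I'll fit the pose, then pick the stick.

```bash
cat >> h.py <<'E'
def projf(s,X):
    p=np.array(s['R'])@np.array(X)+np.array(s['t']); q=np.hypot(p[0],p[1]); th=np.arctan2(q,p[2])
    return np.array([s['fx']*th*p[0]/q+s['cx'], s['fy']*th*p[1]/q+s['cy']])
def troughR(a):
    d=np.array([np.cos(a),np.sin(a),0]); u=np.array([0,0,1.]); x=(d+u)/2**.5; z=(u-d)/2**.5
    return np.c_[x,np.cross(z,x),z]
E
python3 - <<'E'
from h import *
from scipy.optimize import least_squares
L=[((.135,.0075,0),(238,121)),((.135,-.0075,0),(323,122)),((.135,.0225,.023),(170,198)),((.135,-.0225,.023),(412,208)),((0,.0075,0),(198,460)),((0,-.0075,0),(258,460))]
L=[(np.array(a),np.array(b)/4.6+[300,95]) for a,b in L]
s=load('w2'); t=load('top0')
T=[((.135,.0075,0),(407,195)),((.135,-.0075,0),(406.5,188.5))]
def res(p):
    R=troughR(p[3]); o=p[:3]
    return np.concatenate([projf(s,o+R@a)-b for a,b in L]+[.5*(np.array(proj(t,o+R@np.array(a)))-b) for a,b in T])
f=least_squares(res,[.51,-.2,.02,1.5],x_scale=[.1,.1,.1,1]); print(f.x, np.round(f.fun,2))
p=f.x;R=troughR(p[3]); print('seat',p[:3]+R@[.12,0,.006])
np.save('trough.npy',p)
# stick in top: colour mask
im=t['frame'].astype(int)
m=(im[:,:,0]-im[:,:,2]>40)
m[:, :450]=0; m[:190]=0; m[265:]=0; m[:,525:]=0
v,u=np.nonzero(m); print(len(u))
P=np.array([onz(t,a,b,.012) for a,b in zip(u,v)]); c=P.mean(0); w=np.linalg.svd(P-c)[2][0]; pr=(P-c)@w
print(c,w,np.percentile(pr,[0,1,99,100]), np.percentile((P-c)@np.linalg.svd(P-c)[2][1],[1,99]))
E
```

```text
[ 0.54633467 -0.23648034  0.04010406  1.56635014] [ 1.35 -0.96 -0.87 -0.73  0.44  1.04 -1.01  0.02  0.57  0.08 -0.74  0.15
  0.83 -0.69  1.35 -0.29]
seat [ 0.54669308 -0.15587096  0.12919952]
363
[ 0.5015245  -0.38457093  0.012     ] [-7.75481118e-01  6.31370760e-01 -2.32071321e-17] [-0.1215715  -0.117333    0.11260335  0.11588294] [-0.00597687  0.00602375]
```

The trough fit has about 1 px residuals. Its floor starts at (0.546,-0.236,0.040), heading 90°, and the seat is at (0.547,-0.156,0.129). The stick centre is near (0.503,-0.389), heading 140.8°. Next I check IK, then pick the stick and lay it in the trough.

```bash
cat >> h.py <<'E'
from scipy.spatial.transform import Rotation as Ro
def eul(R): return list(Ro.from_matrix(R).as_euler('xyz',degrees=True))
def tool(z,x):
    z=np.array(z,float); z/=np.linalg.norm(z); x=np.array(x,float); x-=z*(x@z); x/=np.linalg.norm(x)
    return np.c_[x,np.cross(z,x),z]
def tcp(P,R,h): return list(np.array(P)-h*R[:,2])
def go(P,R,h,line=True,speed=.15):
    if line: r.servo_line(tcp(P,R,h),eul(R),speed)
    else: r.reach(tcp(P,R,h),eul(R))
def st(*k):
    s=r.sense(); print({a:np.round(s[a],4).tolist() for a in ('clock','opening','gripper_force','contact_force')+k})
E
python3 - <<'E'
from h import *
p=np.load('trough.npy');T=troughR(p[3]);o=p[:3]
def ik(n,P,R,h):
    q=r.inverse_kinematics(tcp(P,R,h),eul(R)); print(n, None if q is None else np.round(q,0))
w=np.array([-.775,.631,0]); w/=np.linalg.norm(w); mid=np.array([.503,-.389,.006])
ik('pick',mid+.05*w,tool([0,0,-1],w),.178)
RT=tool(-T[:,2],T[:,0])
ik('lay',o+T@[.175,0,.008],RT,.178); ik('lay up',o+T@[.175,0,.098],RT,.178)
d=np.array([np.cos(p[3]),np.sin(p[3]),0])
for tilt in (0,15,30):
  a=np.radians(tilt)
  z=np.array([0,0,-1])*np.cos(a)+d*np.sin(a)
  b=a+np.pi/4; z2=np.array([0,0,-1])*np.cos(b)+d*np.sin(b)
  ik('regrasp',o+T@[.20,0,.006],tool(z,T[:,0]),.170)
  for h in (.21,.345): ik('ins',[.545,.022,h],tool(z2,[0,0,1]),.17)
E
```

```text
pick [-41.   7.  91.  -0.  82. -92.]
lay [-37.  15.  76.  39. 114. -28.]
lay up [-41.  20.  64.  40. 123. -26.]
regrasp [-14.  -2.  83.  -0.  99. -14.]
ins [-25.   4.  85.  43. 108. -17.]
ins [-25.   3.  72.  47. 118.  -6.]
regrasp [-22.   2.  80.  14. 103. -19.]
ins [-30.   9.  86.  55. 112. -20.]
ins [-30.   6.  75.  60. 120.  -8.]
regrasp [-29.   7.  79.  27. 108. -23.]
ins [-32.  15.  87.  66. 116. -23.]
ins [-32.  10.  80.  73. 121.  -9.]
```

Run:
```python
from h import *
p=np.load('trough.npy');T=troughR(p[3]);o=p[:3]
w=np.array([-.775,.631,0]); w/=np.linalg.norm(w); mid=np.array([.503,-.389,.006])
R=tool([0,0,-1],w); g=mid+.05*w
r.let_go()
go(g+[0,0,.12],R,.178,False); go(g,R,.178); r.grab(40); st()
go(g+[0,0,.2],R,.178); st()
RT=tool(-T[:,2],T[:,0])
go(o+T@[.178,0,.10],RT,.178,False); st()
s=snap('scene','s2'); t=snap('top','t2')
f=s['frame'][150:350,130:330,::-1];g=t['frame'][130:260,350:480,::-1]
cv2.imwrite('pics/c2.png',np.hstack([cv2.resize(f,(400,400)),cv2.resize(g,(400,400))]))
```

```text
{'clock': 8.4333, 'opening': 0.0114, 'gripper_force': 39.9974, 'contact_force': [-0.4442, 0.4097, 0.0913]}
{'clock': 9.9167, 'opening': 0.0121, 'gripper_force': 39.9966, 'contact_force': [1.2994, 0.1032, -1.3482]}
{'clock': 10.9833, 'opening': 0.0119, 'gripper_force': 39.9966, 'contact_force': [-0.1143, 0.5629, -0.2877]}
```

View pics/c2.png

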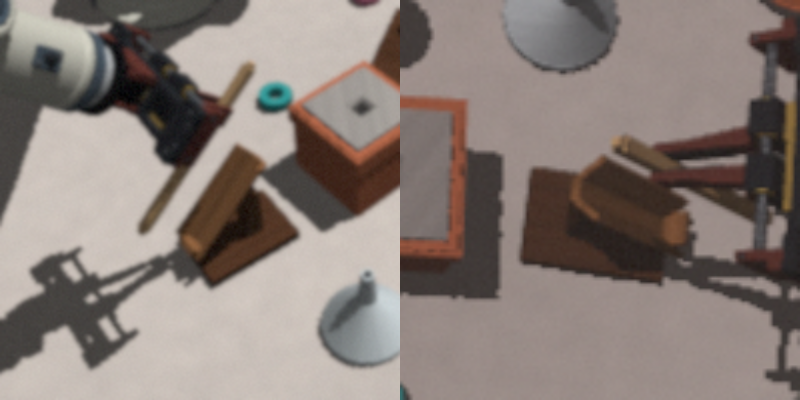

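The stick is held parallel to the trough in both views. I check where its upper end appears in top (crop (617,145) → px (420,177)) against the expected point, then lower it.

Run:
```python
from h import *
p=np.load('trough.npy');T=troughR(p[3]);o=p[:3]
t=load('t2'); print(proj(t,o+T@[.248,0,.10]),'seen',(350+217*.325,130+145*.325))
s=load('s2'); print(proj(s,o+T@[.248,0,.10]),'seen',(130+248/2,150+66/2),proj(s,o+T@[.008,0,.10]),'seen',(130+144/2,150+230/2))
RT=tool(-T[:,2],T[:,0])
go(o+T@[.178,0,.035],RT,.178,speed=.12);st()
f0=np.array(r.sense()['contact_force'])
for z in np.arange(.031,.003,-.003):
    go(o+T@[.178,0,z],RT,.178,speed=.03)
    f=np.array(r.sense()['contact_force'])-f0
    if np.linalg.norm(f)>4: print('contact',z,f.round(1)); break
r.wait(.1); st()
```

```text
(np.float64(419.5428525245003), np.float64(174.85042667739606)) seen (420.525, 177.125)
(np.float64(257.01895197849115), np.float64(179.59900407082014)) seen (254.0, 183.0) (np.float64(200.96195825788345), np.float64(265.0751273158483)) seen (202.0, 265.0)
{'clock': 11.775, 'opening': 0.0116, 'gripper_force': 39.9966, 'contact_force': [-0.2225, -0.7153, -0.931]}
{'clock': 14.4083, 'opening': 0.0114, 'gripper_force': 39.9967, 'contact_force': [-0.2253, -0.5719, -0.5065]}
```

Run:
```python
from h import *
p=np.load('trough.npy');T=troughR(p[3]);o=p[:3]
RT=tool(-T[:,2],T[:,0])
f0=np.array(r.sense()['contact_force'])
for z in np.arange(.002,-.012,-.002):
    go(o+T@[.178,0,z],RT,.178,speed=.03)
    f=np.array(r.sense()['contact_force'])-f0
    if np.linalg.norm(f)>4: print('contact',z,f.round(1)); break
st()
s=snap('scene','s3'); t=snap('top','t3')
f=s['frame'][150:350,130:330,::-1];g=t['frame'][130:260,350:480,::-1]
cv2.imwrite('pics/c3.png',np.hstack([cv2.resize(f,(400,400)),cv2.resize(g,(400,400))]))
```

```text
contact 0.002 [ 0.3 -2.6  3.3]
{'clock': 14.6583, 'opening': 0.0116, 'gripper_force': 40.0, 'contact_force': [0.0338, -3.156, 2.8186]}
```

View pics/c3.png

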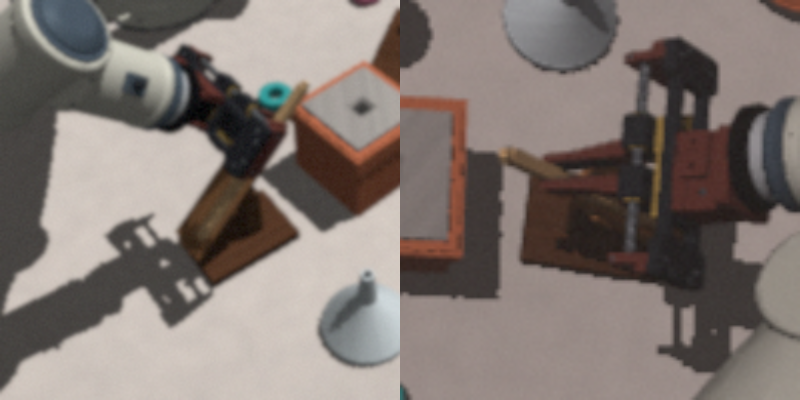

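The stick lies along the trough, and the force is square to the floor, so it has seated. Release, back off and look.

Run:
```python
from h import *
p=np.load('trough.npy');T=troughR(p[3]);o=p[:3]
RT=tool(-T[:,2],T[:,0])
r.let_go(); r.wait(.3); go(o+T@[.178,0,.08],RT,.178,speed=.15)
d=np.array([0,1,0.]); Rv=tool([0,0,-1],[0,1,0])
go([.50,-.26,.262],Rv,.178,False); st()
w=snap('wrist','w4'); s=snap('scene','s4'); t=snap('top','t4')
f=s['frame'][150:350,130:330,::-1];g=w['frame'][:,200:460,::-1]
cv2.imwrite('pics/c4.png',np.hstack([cv2.resize(f,(400,400)),cv2.resize(g,(390,600))[:400]]))
cv2.imwrite('pics/c4.png',np.hstack([cv2.resize(f,(400,400)),cv2.resize(w['frame'][0:267,190:457,::-1],(400,400))]))
```

```text
{'clock': 17.6583, 'opening': 0.0878, 'gripper_force': 0.0, 'contact_force': [0.4522, -0.927, -1.3397]}
```

View pics/c4.png

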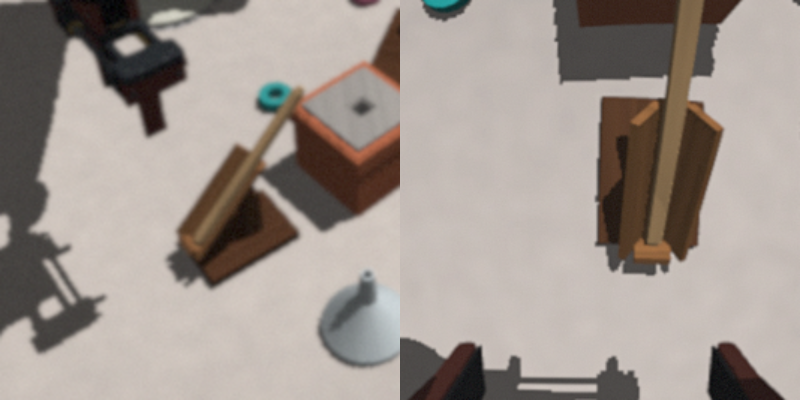

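The stick lies in the trough with its foot at the stop, wrist crop (650,243). In scene its upper end is at (300,90), just short of the planter. Next I refine the socket and rings from overhead, since it is on the way.

```bash
cat > see.py <<'E'
from h import *
def hole(s,guess,z,rad=14):
    """dark-blob centroid near projected guess, refined at height z"""
    g=cv2.cvtColor(s['frame'],cv2.COLOR_RGB2GRAY); u,v=projf(s,guess)
    u0,v0=int(u)-rad,int(v)-rad; c=g[v0:v0+2*rad+1,u0:u0+2*rad+1].astype(float)
    m=(c<(np.percentile(c,2)+np.percentile(c,80))/2).astype(np.uint8)
    n,l,stt,ce=cv2.connectedComponentsWithStats(m); i=1+np.argmin(np.linalg.norm(ce[1:]-rad,axis=1))
    print('blob',stt[i],(u0+ce[i][0],v0+ce[i][1])); return onz(s,u0+ce[i][0],v0+ce[i][1],z,True)
def rings(s,z=.026):
    """brown ring outlines on the board"""
    h=cv2.cvtColor(s['frame'],cv2.COLOR_RGB2HSV); m=cv2.inRange(h,(8,70,120),(22,200,255))
    m=cv2.morphologyEx(m,cv2.MORPH_CLOSE,np.ones((3,3)))
    out=[]
    for c in cv2.findContours(m,cv2.RETR_EXTERNAL,cv2.CHAIN_APPROX_NONE)[0]:
        if cv2.contourArea(c)<60: continue
        P=np.array([onz(s,*q,z,True) for q in c[:,0]]); (x,y),ra=cv2.minEnclosingCircle(P[:,:2].astype(np.float32))
        if .018<ra<.035: out.append((round(x,4),round(y,4),round(ra,4)))
    return out
E
python3 - <<'E'
from see import *
p=np.load('trough.npy');T=troughR(p[3]);o=p[:3]
s=load('s4'); print('top end pred',proj(s,o+T@[.24,0,.006]),'seen',(280,195))
Rv=tool([0,0,-1],[0,1,0])
r.servo_line([.50,-.26,.46]); r.reach([.53,-.05,.46],eul(Rv)); a=snap('wrist','w5'); print('socket',hole(a,[.5435,.0225,.12],.12))
r.reach([.49,.20,.46],eul(Rv)); b=snap('wrist','w6'); print(rings(b)); st()
A=a['frame'][40:340,120:520,::-1].copy(); B=b['frame'][40:340,120:520,::-1]
cv2.imwrite('pics/c5.png',np.hstack([A,B]))
E
```

```text
top end pred (np.float64(281.0451159689233), np.float64(191.90387561930743)) seen (280, 195)
blob [  5   5  20  20 361] (np.float64(334.4736842105263), np.float64(115.33795013850416))
socket [0.54366017 0.02258988 0.12      ]
[(0.4907, 0.0273, 0.0185), (0.5129, 0.2581, 0.0265), (0.3686, 0.2796, 0.0263), (0.5785, 0.3502, 0.026)]
{'clock': 20.0417, 'opening': 0.088, 'gripper_force': 0.0, 'contact_force': [-0.0605, 0.6738, -0.5585]}
```

View pics/c5.png

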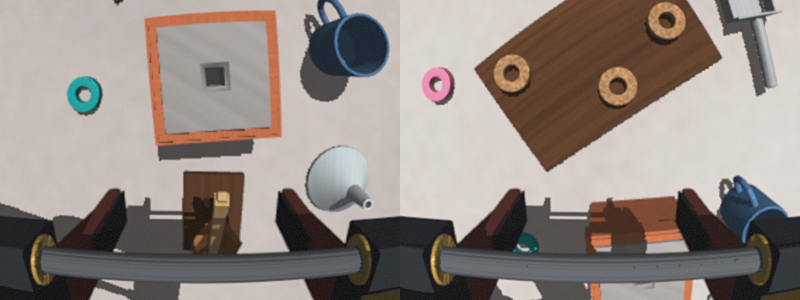

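Wrist views: the socket is at (215,75), giving (0.5437,0.0226). The three brown rings are at (512,73), (617,87) and (667,20), each fitting a radius of 26 mm as it should. The pink and turquoise ones stay. Now I regrasp and insert the stick.

Run:
```python
from see import *
p=np.load('trough.npy');T=troughR(p[3]);o=p[:3]
R0=tool([0,0,-1],[0,1,0]); g=o+T@[.205,0,.003]
go(g+[0,0,.15],R0,.17,False); go(g,R0,.17,speed=.1); st(); r.grab(45); st()
go(g+[0,0,.06],R0,.17,speed=.1); go([g[0],-.10,.42],R0,.17); st()
R1=tool([0,np.sin(np.pi/4),-np.cos(np.pi/4)],[0,0,1])
go([.5437,-.10,.42],R1,.17); go([.5437,.0226,.37],R1,.17); st()
s=snap('scene','s6'); t=snap('top','t6')
f=s['frame'][70:270,200:400,::-1];g=t['frame'][110:240,280:410,::-1]
cv2.imwrite('pics/c6.png',np.hstack([cv2.resize(f,(400,400)),cv2.resize(g,(400,400))]))
```

```text
{'clock': 22.85, 'opening': 0.0877, 'gripper_force': 0.0, 'contact_force': [0.6803, 0.2832, 0.5543]}
{'clock': 24.0, 'opening': 0.0118, 'gripper_force': 44.9942, 'contact_force': [0.0068, 0.3644, -0.4488]}
{'clock': 26.05, 'opening': 0.0116, 'gripper_force': 44.9957, 'contact_force': [-0.186, -0.6253, -1.5291]}
{'clock': 28.1, 'opening': 0.0116, 'gripper_force': 44.9958, 'contact_force': [0.4675, 0.5993, 0.0079]}
```

View pics/c6.png

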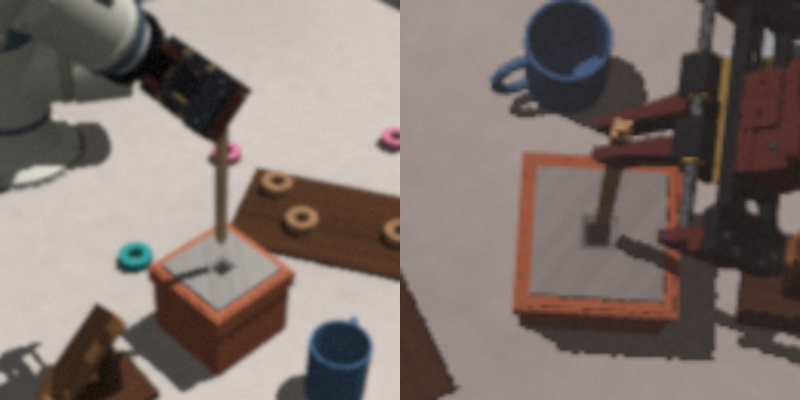

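The stick hangs upright above the socket, its lower end in scene at (221,240) and in top at (605,222). I compare these with the expected point before lowering.

Run:
```python
from see import *
s=load('s6');t=load('t6')
for z in (.165,.405): print(z,proj(s,[.5437,.0226,z]),proj(t,[.5437,.0226,z]))
print('seen low',(200+221/2,70+240/2),(280+205*.325,110+222*.325),'seen top end t',(280+222*.325,110+126*.325))
R1=tool([0,np.sin(np.pi/4),-np.cos(np.pi/4)],[0,0,1])
go([.5437,.0226,.34],R1,.17,speed=.08); r.wait(.1); f0=np.array(r.sense()['contact_force'])
for z in np.arange(.334,.208,-.004):
    go([.5437,.0226,z],R1,.17,speed=.06)
    f=np.array(r.sense()['contact_force'])-f0
    if np.linalg.norm(f)>6: print('contact',z,f.round(1)); break
st()
```

```text
0.165 (np.float64(310.85440425397877), np.float64(189.73274931714369)) (np.float64(345.57807676693665), np.float64(180.93906442213012))
0.405 (np.float64(311.25021834007805), np.float64(108.88077283426966)) (np.float64(352.4754840623224), np.float64(149.53566654564736))
seen low (310.5, 190.0) (346.625, 182.15) seen top end t (352.15, 150.95)
contact 0.2139999999999999 [-0.1 -0.6 14.4]
{'clock': 36.575, 'opening': 0.0114, 'gripper_force': 45.0011, 'contact_force': [-0.5721, -1.0666, 14.9263]}
```

It reached the bottom at the expected height (0.214 m). Release and view.

Run:
```python
from see import *
R1=tool([0,np.sin(np.pi/4),-np.cos(np.pi/4)],[0,0,1])
r.let_go(); r.wait(.3)
r.servo_line(tcp([.5437,.0226-.09,.214+.09],R1,.17),None,.12)
r.wait(.2); st()
R0=tool([0,0,-1],[0,1,0])
r.reach([.44,.13,.48],eul(R0))
w=snap('wrist','w7'); s=snap('scene','s7'); t=snap('top','t7'); print(rings(w)); st()
u=(254,) 
f=s['frame'][100:260,220:400,::-1]
cv2.imwrite('pics/c7.png',np.hstack([cv2.resize(f,(360,320)),cv2.resize(t['frame'][100:260,100:400,::-1],(440,320))]))
for z in (.12,.25): print(proj(s,[.5437,.0226,z]),proj(t,[.5437,.0226,z]))
```

```text
{'clock': 39.5167, 'opening': 0.0871, 'gripper_force': 0.0, 'contact_force': [0.7283, -1.041, 0.2982]}
[(0.4609, 0.2496, 0.026), (0.3687, 0.2792, 0.0261), (0.5785, 0.3497, 0.0261)]
{'clock': 40.575, 'opening': 0.0881, 'gripper_force': 0.0, 'contact_force': [0.1982, 0.9782, 0.0423]}
(np.float64(310.7931519462163), np.float64(202.2446085982005)) (np.float64(344.6425433635257), np.float64(185.19848052384523))
(np.float64(310.9801190078775), np.float64(164.0533036310713)) (np.float64(347.6003525120097), np.float64(171.73178883018778))
```

View pics/c7.png

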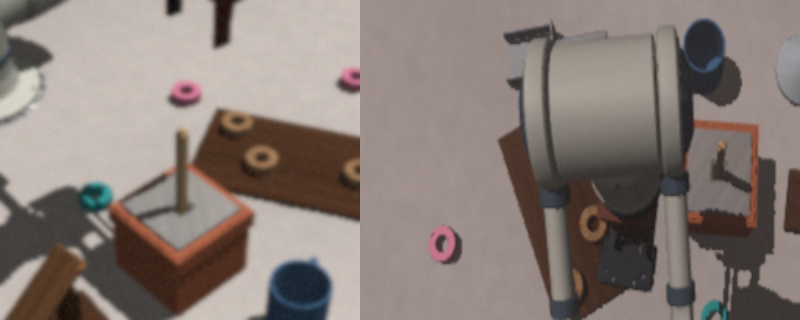

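The stick stands upright in the socket. One ring has been knocked to (0.461,0.250), still flat. I measure the stick's top from directly above by its colour, without spending a picture.

```bash
cat >> see.py <<'E'
R0=tool([0,0,-1],[0,1,0])
def sticktop(z=.249):
    r.reach([.5437,-.047,.47],eul(R0)); r.wait(.2); s=snap('wrist','stk'); h=s['frame'].astype(int)
    u,v=projf(s,[.5437,.0226,.25]); rad=22; u0,v0=int(u)-rad,int(v)-rad
    c=h[v0:v0+2*rad,u0:u0+2*rad]; m=((c[:,:,0]-c[:,:,2])>35).astype(np.uint8)
    n,l,q,ce=cv2.connectedComponentsWithStats(m); i=1+np.argmax(q[1:,4]); ce=ce[i]+[u0,v0]
    print('stick blob',q[i],ce,'pred',(u,v)); return onz(s,*ce,z,True)
E
python3 - <<'E'
from see import *
P=sticktop(); print(P); st()
s=load('stk'); u,v=projf(s,[.5437,.0226,.25]);u=int(u);v=int(v)
f=cv2.cvtColor(s['frame'],cv2.COLOR_RGB2BGR)[v-40:v+40,u-40:u+40]; cv2.imwrite('pics/stk_c.png',cv2.resize(f,(480,480),interpolation=cv2.INTER_NEAREST))
E
```

```text
stick blob [ 13  13  19  18 319] [321.29780564 122.15673981] pred (np.float64(321.44518654776425), np.float64(123.21588346914146))
[0.5436062  0.02326382 0.249     ]
{'clock': 41.6583, 'opening': 0.0879, 'gripper_force': 0.0, 'contact_force': [-0.543, 0.2234, -0.1174]}
```

View pics/stk_c.png

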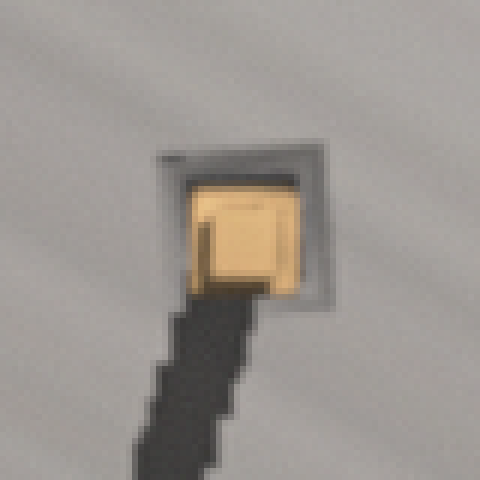

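The stick's top is centred at (0.5436,0.0233), central in the bevel. Now the first ring.

```bash
cat >> see.py <<'E'
ST=np.array([.5436,.0233])
def look():
    r.reach([.44,.13,.48],eul(R0)); r.wait(.1); w=snap('wrist','look'); q=[x for x in rings(w) if .0245<x[2]<.028]; print('rings',q); return q
def pick(x,y):
    h=.176; g=np.array([x,y,.017])
    go(g+[0,0,.08],R0,h,False); go(g,R0,h,speed=.12); r.grab(30); go(g+[0,0,.10],R0,h,speed=.15); st()
    go([x,y,.30],R0,h,speed=.3); return abs(r.sense()['opening']-.052)<.004
def thread():
    h=.176; go([*ST,.285],R0,h,speed=.2); r.wait(.2); st(); f0=np.array(r.sense()['contact_force'])
    for z in np.arange(.275,.187,-.006):
        go([*ST,z],R0,h,speed=.06); f=np.array(r.sense()['contact_force'])-f0
        if np.linalg.norm(f)>5: print('CONTACT',z,f.round(1)); return False
    st(); r.let_go(); r.wait(.3); go([*ST,.30],R0,h,speed=.15); return True
E
python3 - <<'E'
from see import *
q=look(); x,y,_=q[0]
print(pick(x,y))
print(thread())
print(look()); print(sticktop())
E
```

```text
rings [(0.4611, 0.2493, 0.026), (0.3685, 0.2791, 0.0261), (0.5785, 0.3502, 0.026)]
{'clock': 45.8833, 'opening': 0.052, 'gripper_force': 30.0, 'contact_force': [-0.3414, 0.2892, -0.318]}
True
{'clock': 48.2, 'opening': 0.0515, 'gripper_force': 30.0, 'contact_force': [0.2666, 0.2094, -1.4144]}
{'clock': 52.0167, 'opening': 0.0521, 'gripper_force': 30.0, 'contact_force': [-0.2375, -0.0353, 0.1312]}
True
rings [(0.5579, -0.0404, 0.0265), (0.3686, 0.2791, 0.026), (0.5783, 0.35, 0.026)]
[(0.5579, -0.0404, 0.0265), (0.3686, 0.2791, 0.026), (0.5783, 0.35, 0.026)]
stick blob [   0    0   44   44 1463] [321.18796992 120.27682843] pred (np.float64(321.42152263719476), np.float64(123.24770252757014))
[0.54354681 0.02450628 0.249     ]
```

The ring threaded. I check it flat round the stick numerically (outer edge at z≈0.138), then do the others.

Run:
```python
from see import *
print('on planter',rings(load('stk'),.138), rings(load('look'),.138))
for k in range(2):
    q=[a for a in look() if a[1]>.12]
    if not q: break
    if not pick(*q[0][:2]): print('bad grip'); break
    if not thread(): break
r.reach([.5437,-.047,.50],eul(R0)); r.wait(.3)
s=snap('wrist','fin'); st(); print(rings(s,.174))
print('left',[a for a in look() if a[1]>.12])
sc=snap('scene','sfin'); a=s['frame'][60:220,220:420,::-1]; b=sc['frame'][110:260,230:430,::-1]
cv2.imwrite('pics/fin.png',np.hstack([cv2.resize(a,(400,320)),cv2.resize(b,(400,320),interpolation=cv2.INTER_CUBIC)]))
```

```text
on planter [] [(0.5277, 0.0224, 0.0197), (0.3874, 0.2593, 0.0193), (0.5428, 0.3117, 0.0193)]
rings [(0.558, -0.0406, 0.0265), (0.3685, 0.2791, 0.0261), (0.5785, 0.3502, 0.026)]
{'clock': 60.125, 'opening': 0.051, 'gripper_force': 29.9999, 'contact_force': [0.0467, 0.1312, -0.3777]}
{'clock': 62.7833, 'opening': 0.0511, 'gripper_force': 29.9997, 'contact_force': [-0.0846, -0.2403, -0.8931]}
{'clock': 66.6, 'opening': 0.0509, 'gripper_force': 29.9999, 'contact_force': [-0.6602, -0.2666, -0.3615]}
rings [(0.5783, 0.35, 0.026)]
{'clock': 72.875, 'opening': 0.0517, 'gripper_force': 30.0, 'contact_force': [0.6944, -0.1569, -1.5116]}
{'clock': 75.625, 'opening': 0.0518, 'gripper_force': 30.0, 'contact_force': [-0.7882, 0.2101, -1.1998]}
{'clock': 79.4417, 'opening': 0.0513, 'gripper_force': 29.9999, 'contact_force': [0.3927, 0.4967, 0.0338]}
{'clock': 82.1, 'opening': 0.0877, 'gripper_force': 0.0, 'contact_force': [-0.0978, 0.7275, 0.3558]}
[(-0.0214, -0.1669, 0.027)]
rings []
left []
```

View pics/fin.png

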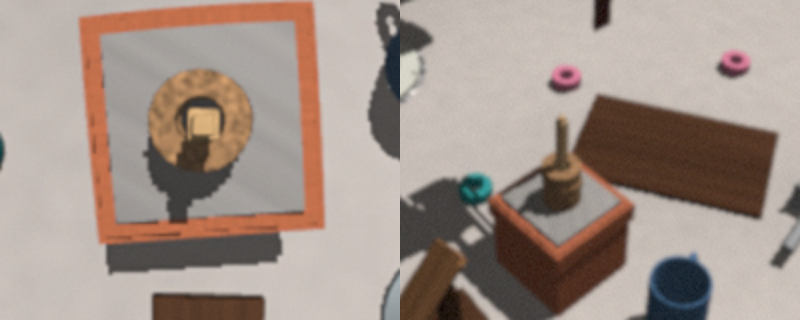

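All three rings lie flat and stacked round the upright stick (wrist crop (200,120), scene crop (562,180)). The board is empty and the robot is clear, so I hand in.

Run:
```python
from h import *
r.wait(.5); print(r.hand_in())
```

```text
the job is handed in; nothing more can be done
None
```

The job is handed in, no verdict came back: in the last pictures the perch stick stood upright and home in the planter with all three seed rings stacked flat on it, and I saw no contact with the mug, funnel or scoop.

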